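# Step the photometer's carousel to the three-dot standard

### The job

The blank has been read: now push the finger tabs of the photometer's carousel to step it round, either way, until the standard vial with three dots on its cap has clicked in at the light window in the side of the tall housing, then take the hand away. Push gently with the fingertips and lift nothing: do not touch the vials that stand in the carousel, and leave everything else on the instrument and the bench where it is.

Things in the scene. Friction and masses are not known exactly. Their poses are not given: they have to be found in the camera images.
- photometer: White bench photometer, fixed. Origin on the vertical carousel axis at bench height, z up. Its flat deck (x -135 to +135, y -135 to +111 mm, top 40 mm above the bench) carries the carousel. On its +y side stands the taller housing: 112 mm high, inner wall a plane at y = +109 mm, keypad at its -x end. A fixed grey lamp column, 25 mm across, 100 mm high, stands on the axis.
- window (a point): centre of the round light window, 24 mm across, in the housing's inner wall, 82 mm above the bench, straight out along the photometer's +y from the axis; a dark wedge-shaped pointer lies on the housing's roof above it
- beam (a point): fixed point of the photometer, 58 mm from the axis towards the light window and 58 mm above the bench: where the middle of a vial's underside lies when its slot is at the window
- carousel: Grey six-slot carousel with black sockets and tabs, turning either way without end about the photometer's axis; origin on the axis at bench height, z up, +x towards the slot that holds the blank. Disc 154 mm across, top 58 mm above the bench; six square sockets 60 degrees apart at 58 mm radius, 30 mm wide outside, 25.6 mm inside, walls up to 72 mm above the bench, each holding one vial.
- tab_a (a point): mid-height, mid-length point of one of the carousel's six upright finger tabs, the one 30 degrees anticlockwise (from above) of carousel +x; the others follow every 60 degrees, midway between sockets. Each is 8 mm thick, spans 77 to 100 mm radius and 56 to 82 mm above the bench; beneath it the tab's foot, 10 mm high, leaves 10 mm to the deck.
- axis (a point): point on the carousel's axis at the height of the disc's top. A click detent holds the carousel with one slot exactly at the window; stepping it on takes 2 to 3 N at a tab (hardest as it leaves a slot), and past half-way between two slots it clicks on by itself (left almost exactly half-way, it may stay there).
- blank: sealed glass standard vial, 24 mm across, 50 mm tall with its black cap (25 mm across), standing loose in a carousel slot, cap top 108 mm above the bench; origin at the centre of its underside, z up along it. Its cap is plain. It stands at the light window at the start.
- standard_1: sealed glass standard vial, 24 mm across, 50 mm tall with its black cap (25 mm across), standing loose in a carousel slot, cap top 108 mm above the bench; origin at the centre of its underside, z up along it. Its cap carries one white dot. Which of the other five slots it is in varies.
- standard_2: sealed glass standard vial, 24 mm across, 50 mm tall with its black cap (25 mm across), standing loose in a carousel slot, cap top 108 mm above the bench; origin at the centre of its underside, z up along it. Its cap carries two white dots. Which of the other five slots it is in varies.
- standard_3: sealed glass standard vial, 24 mm across, 50 mm tall with its black cap (25 mm across), standing loose in a carousel slot, cap top 108 mm above the bench; origin at the centre of its underside, z up along it. Its cap carries three white dots in a row. Which of the other five slots it is in varies.
- standard_4: sealed glass standard vial, 24 mm across, 50 mm tall with its black cap (25 mm across), standing loose in a carousel slot, cap top 108 mm above the bench; origin at the centre of its underside, z up along it. Its cap carries four white dots. Which of the other five slots it is in varies.
- standard_5: sealed glass standard vial, 24 mm across, 50 mm tall with its black cap (25 mm across), standing loose in a carousel slot, cap top 108 mm above the bench; origin at the centre of its underside, z up along it. Its cap carries five white dots. Which of the other five slots it is in varies.
- spare_vial: a spare vial of the same size with a plain cap, standing loose on the deck's corner at own -x, -y of the photometer; origin at the centre of its underside
- dust_cap: black dust cap, 34 mm across, 22 mm high, standing loose on the deck's corner at own +x, -y; origin at the centre of its underside
- amber_bottle: amber bottle, 60 mm across, 115 mm high, on the bench beside the photometer; origin at the centre of its underside
- standards_case: open dark wooden case 75 x 110 x 40 mm on the bench beside the photometer; origin at the centre of its underside
- vial_rack: white vial rack 72 x 150 x 30 mm on the bench; origin at the centre of its underside
- bench_timer: small flat timer 60 x 70 x 22 mm on the bench; origin at the centre of its underside
- tip_box: grey box with a clear lid 85 x 120 x 72 mm on the bench; origin at the centre of its underside
Mind the look-alikes: they are no part of the job. Leave any yellow look-alike of the standard_2 alone. Leave any green look-alike of the standard_3 alone.

How it is judged (in metres and radians):
At the end, for the whole second after the job is handed in: The vial with three dots stands in its slot at the light window, its foot within 5 mm (sideways) of the beam point, the carousel is at rest (below 0.05 rad/s), and all six vials stand in the carousel, not raised by more than 6 mm nor leaning by more than 0.25 rad (horizontal distance between standard_3 and beam below 0.005 m and angular speed of carousel below 0.05 rad/s and height (world z) of each of blank, standard_1, standard_2, standard_3, standard_4, standard_5 below 0.064 m and angle between each of blank, standard_1, standard_2, standard_3, standard_4, standard_5's own z axis and vertical below 0.25 rad); the robot touches nothing.
It fails at once if a vial in the carousel is touched by the robot (over 0.5 N) (contact force between any of the fingers, the arm and blank above 0.5 N or contact force between any of the fingers, the arm and standard_1 above 0.5 N or contact force between any of the fingers, the arm and standard_2 above 0.5 N or contact force between any of the fingers, the arm and standard_3 above 0.5 N or contact force between any of the fingers, the arm and standard_4 above 0.5 N or contact force between any of the fingers, the arm and standard_5 above 0.5 N).
It fails at once if a vial of the carousel is lifted by more than 10 mm or tipped out of its slot (height (world z) of any of blank, standard_1, standard_2, standard_3, standard_4, standard_5 above 0.068 m or angle between any of blank, standard_1, standard_2, standard_3, standard_4, standard_5's own z axis and vertical above 0.5 rad).
It fails at once if the carousel is pushed with more than 25 N (contact force between any of the fingers, the arm and carousel above 25 N).
It fails at once if another thing on the instrument or bench is moved by more than 15 mm (distance of any of spare_vial, dust_cap, amber_bottle, standards_case, vial_rack, bench_timer, tip_box from where it was at the start of the episode above 0.015 m).
It also fails if it takes over 54 s, if anything falls off the work surface, if the arm or the gripper's body presses on something with over 40 N, if the wrist force passes 120 N, or if a joint passes its speed limit or range.

### The arm

A 6-joint arm with a two-finger parallel gripper is mounted at the origin on the work surface. World frame = base frame: x ahead of the robot, y to its left, z up, the work surface at z = 0. Lengths are in mm, angles in rad, forces in N, time in s.
With the tool pointing down it reaches from about 400 to 925 mm from the base axis. Payload 12.5 kg.
Tool frame: the origin (TCP) lies midway between the tips of the shut fingers; the grasp point (between the pads) lies 19 mm behind it (env.grip_depth is the distance from the TCP to the grasp point, in mm); z points along the fingers, y is the line along which they close (so a half turn about z gives the same grasp; the last joint's range is limited). The gripper opens to 95 mm and grips with 3 to 60 N. Pads are 20 mm wide; open, the fingers measure 119 mm over their backs; the gripper's body (75 mm by 180 mm) begins 59 mm behind the grasp point.
Start: joints at [1.072, 0.491, 1.559, -0, 1.092, -0.106], TCP at [239.221, 577.426, 214.661] pointing down, gripper open.
Joint ranges: [-3.1, 3.1], [-0.84, 2.19], [0.05, 2.79], [-1.13, 4.28], [0.06, 2.93], [-2.69, 2.69]. Speed limits (rad/s): [2.22, 2.22, 2.79, 3.14, 3.14, 3.14].

### API

Orientations are given as [roll, pitch, yaw] about the fixed x, y, z axes, in that order (R = Rz(yaw) Ry(pitch) Rx(roll)).
In Python, from cell import monitor, viewer, order, env gives the robot as it stands.
- The arm moves only by the tool move_arm, never from a script. Its argument "moves" is one flat list of numbers, 4 for each row, row after row: the shift along the tool's x, y, z normalised to -1 to 1, where 1 is 0.15 m, then the turn about the tool's z normalised to -1 to 1, where 1 is pi/2 rad. A call has 1 to 10 rows; each row shifts and turns the commanded pose from where the row before left it, along the tool's axes as they then stand; what a row does not reach is not made up. A row lasts 1/8 s, in which the tool goes at most 62.5 mm and 10.7 degrees, less where a joint would pass 70% of its speed; a pose out of reach is approached as far as the arm can. A call with a number of a shift or a turn outside -1 to 1 is refused whole. A call with a gripper value outside its range is refused whole. "claw" is the finger opening in mm, from 0 to 95.1, set as the call begins (left out, the last holds). The fingers move at their own pace and stop on an object; the grip force is fixed at half the most. Time passes only in rows, so rows that do not move let the fingers close. It gives the time, the measured TCP pose, the force, the opening and the grip force at its end, in the units of the state.
- monitor.state(): the state, without advancing time (a new reading comes with each control period).
- viewer.read_camera(name): name is "scene" or "side" or "wrist"; returns the picture (384x512x3 uint8, red, green, blue); there is no depth.
- viewer.camera_info(name): a dict with "K" (3x3 intrinsics, pixels), "dist_coeffs" ([k1, k2, p1, p2, k3] as OpenCV has them; the pictures are not rectified), "camera_from_world" (4x4, takes a point from world to camera coordinates). Camera axes: x right, y down, z forward; pixel columns grow to the right and rows downward; lengths in mm; the calibration is good to about 2 mm. A picture is of the moment at which its call begins: read the wrist's pose just before it. camera_info takes no time and is no camera call; for the wrist camera it gives the pose at the moment of the call.
- order.job_done(): hands the job in; it is judged then, once.
The state is a dict: "t": time; "joints": joint angles; "qvel": joint speeds; "tau": joint torques, N m; "eef_pos": TCP position; "tcp_rot": TCP orientation; "ft_force": force on the tool from outside, world axes, zero at the start; "moment": the same for the moment, N m; "opening": opening from 0.0 (shut) to 1.0 (fully open); "grip_force": force on a finger pad.
Only numpy, scipy, OpenCV 4.12 (cv2) and the standard library are available. Lean on these libraries where they do the work, as an engineer would, in place of code of your own. Each camera call takes 0.05 s, during which the arm holds its last target. There are 200 camera calls.

## Working session

There is one attempt and no reset: what is moved stays moved. The work goes in short steps, Python scripts to look and compute and a tool call to move; the robot and the scene stay as the last step left them, time stands still between calls to the robot, and variables do not carry over. Pictures are saved under pics/ and viewed, at most 10 in all, crops included, and the job is handed in when it is done.

Besides the shell and the picture viewer there is one more tool, called by a JSON object that holds its "method" and its "body". move_arm: Moves the arm, as the interface text tells. Scaled input: -1 to 1 covers 0.15 m each way for a shift and pi/2 rad each way for a turn. Its arguments: {"type":"object","properties":{"moves":{"type":"array"},"claw":{"type":"number"}},"required":["moves"]}

```bash
mkdir -p pics; python3 - <<'E'
from cell import monitor, viewer, order, env
import cv2
s=monitor.state();print(s['t'],s['eef_pos'],s['tcp_rot'])
for n in ["scene","side","wrist"]:
    c=viewer.camera_info(n);print(n,c['K'],c['dist_coeffs'],c['camera_from_world'])
    cv2.imwrite(f'pics/{n}0.png',viewer.read_camera(n)[:,:,::-1])
E
```

```text
0.0 [239.09762981 577.20454703 214.0811172 ] [-3.14053369e+00 -1.17154424e-04  2.74879628e+00]
scene [[379.77440971   0.         256.40340831]
 [  0.         379.77440971 189.70090354]
 [  0.           0.           1.        ]] [0.02427729 0.         0.         0.         0.        ] [[-1.20808604e-02  9.99913021e-01  5.29173691e-03  5.07420663e+01]
 [ 8.41675426e-01  1.30259169e-02 -5.39826641e-01 -4.48394431e+02]
 [-5.39848618e-01 -2.06764537e-03 -8.41759583e-01  1.81148924e+03]
 [ 0.00000000e+00  0.00000000e+00  0.00000000e+00  1.00000000e+00]]
side [[439.0696191    0.         259.74109933]
 [  0.         439.0696191  188.3794957 ]
 [  0.           0.           1.        ]] [0.00141947 0.         0.         0.         0.        ] [[ 9.39732312e-01 -3.41174675e-01 -2.24281890e-02 -5.44746245e+02]
 [-2.01153910e-01 -4.98631615e-01 -8.43151005e-01  1.89465228e+02]
 [ 2.76478366e-01  7.96847761e-01 -5.37208860e-01  1.16192924e+03]
 [ 0.00000000e+00  0.00000000e+00  0.00000000e+00  1.00000000e+00]]
wrist [[307.95824698   0.         257.33694608]
 [  0.         307.95824698 190.4258757 ]
 [  0.           0.           1.        ]] [-0.05287589  0.          0.          0.          0.        ] [[ 3.82010236e-01  9.24157812e-01 -7.19490601e-04 -6.24537844e+02]
 [ 8.89832779e-01 -3.67611192e-01  2.70295462e-01 -3.12724729e+01]
 [ 2.49531170e-01 -1.03895859e-01 -9.62777153e-01  3.90866989e+02]
 [ 0.00000000e+00  0.00000000e+00  0.00000000e+00  1.00000000e+00]]
```

View pics/scene0.png

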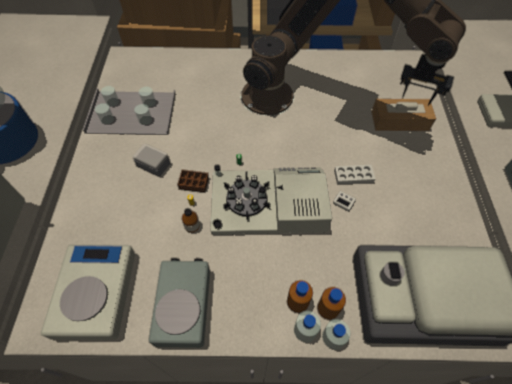

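View pics/wrist0.png

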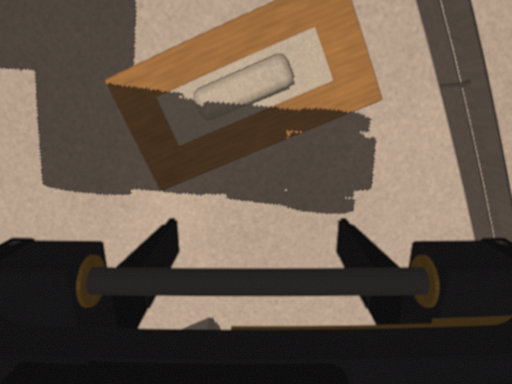

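The scene shows the photometer's carousel at about (246,196), its housing to the right with the pointer at (280,187), the spare vial at (217,168), the dust cap at (217,223), a green look-alike at (239,159) and a yellow one at (191,200). The wrist view shows only a wooden tray.

```bash
cat > h.py <<'E'
import numpy as np, cv2
from cell import monitor, viewer, order, env
def cam(n):
    c=viewer.camera_info(n);return np.array(c['K']),np.array(c['dist_coeffs']),np.array(c['camera_from_world'])
def back(c,uv,z):
    K,d,T=c;p=cv2.undistortPoints(np.array([[uv]],float),K,d)[0,0]
    R,t=T[:3,:3],T[:3,3];o=-R.T@t;r=R.T@np.r_[p,1];return o+r*(z-o[2])/r[2]
def proj(c,P):
    K,d,T=c;return cv2.projectPoints(np.array(P,float).reshape(-1,3),cv2.Rodrigues(T[:3,:3])[0],T[:3,3],K,d)[0].reshape(-1,2)
E
python3 - <<'E'
from h import *
c=cam('scene')
print(back(c,(246,193),100),back(c,(280,187),112))
s=cam('side');P=back(c,(246,193),100);uv=proj(s,P)[0];print(uv)
a=cv2.imread('pics/scene0.png')[146:246,170:340];b=cv2.imread('pics/side0.png')
x,y=int(uv[0]),int(uv[1]);x0=max(0,x-85);y0=max(0,y-60);print(x0,y0);b=b[y0:y0+110,x0:x0+170]
f=lambda i:cv2.resize(i,None,fx=4.4,fy=4.4,interpolation=cv2.INTER_CUBIC)
cv2.imwrite('pics/a1.png',f(a));cv2.imwrite('pics/b1.png',f(b))
E
```

```text
[612.56477204 -82.14051207 100.        ] [592.10690354  42.64350857 112.        ]
[280.27336354 196.67040583]
195 136
```

View pics/a1.png

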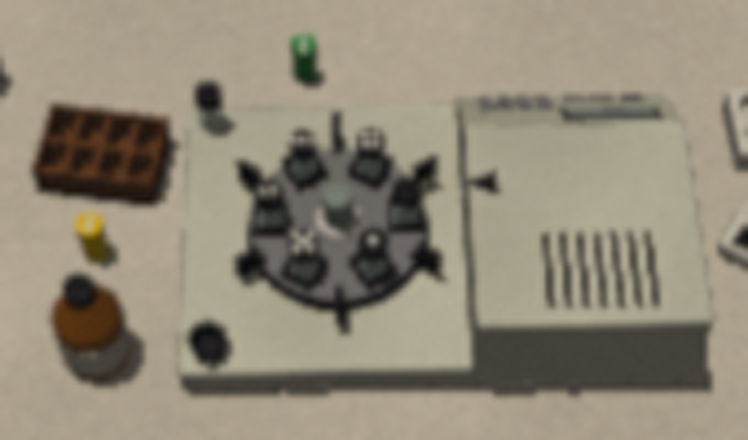

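View pics/b1.png

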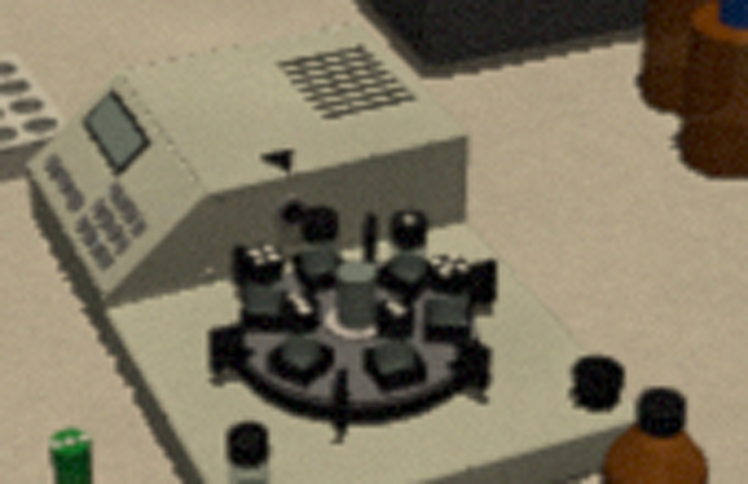

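Scene crop: the blank is at the window (405,190) and there are two or three dots at (302,145) and (268,190). Candidates for the three-dot standard are these two slots; the green bench vial at (303,45) is a look-alike and stays out of it. I'll take a close wrist view to decide between the two.

```bash
cat >> h.py <<'E'
def plan(path):
    """path: list of (x,y,z,yaw_deg) absolute targets; prints rows from the first on (tool pointing down)"""
    out=[]
    for a,b in zip(path[:-1],path[1:]):
        y=np.radians(a[3]);ex=np.array([np.cos(y),np.sin(y),0]);ey=np.array([np.sin(y),-np.cos(y),0])
        d=np.array(b[:3])-np.array(a[:3]);out.append([d@ex/150,d@ey/150,-d[2]/150,-(b[3]-a[3])/90])
    for r in out: print(', '.join(f'{v:.3f}' for v in r))
E
python3 - <<'E'
from h import *
n=20
plan([(239+(612-239)*i/n,577+(-142-577)*i/n,214+16*i/n,157.5-67.5*i/n) for i in range(n+1)])
E
```

```text
-0.207, -0.174, -0.005, 0.037
-0.216, -0.161, -0.005, 0.037
-0.226, -0.148, -0.005, 0.037
-0.234, -0.135, -0.005, 0.037
-0.241, -0.121, -0.005, 0.037
-0.248, -0.106, -0.005, 0.037
-0.254, -0.092, -0.005, 0.037
-0.259, -0.076, -0.005, 0.037
-0.263, -0.061, -0.005, 0.037
-0.266, -0.046, -0.005, 0.037
-0.268, -0.030, -0.005, 0.037
-0.270, -0.014, -0.005, 0.037
-0.270, 0.002, -0.005, 0.037
-0.269, 0.018, -0.005, 0.037
-0.268, 0.034, -0.005, 0.037
-0.265, 0.049, -0.005, 0.037
-0.262, 0.065, -0.005, 0.037
-0.258, 0.080, -0.005, 0.037
-0.253, 0.095, -0.005, 0.037
-0.247, 0.110, -0.005, 0.037
```

{"method": "move_arm", "body": {"moves": [-0.207,-0.174,-0.005,0.0375,-0.216,-0.161,-0.005,0.0375,-0.226,-0.148,-0.005,0.0375,-0.234,-0.135,-0.005,0.0375,-0.241,-0.121,-0.005,0.0375,-0.248,-0.106,-0.005,0.0375,-0.254,-0.092,-0.005,0.0375,-0.259,-0.076,-0.005,0.0375,-0.263,-0.061,-0.005,0.0375,-0.266,-0.046,-0.005,0.0375], "claw": 0}}

```text
t: 1.4
eef_pos: [426.1, 216.8, 222.2]
tcp_rot: [3.141, -0.0, 2.158]
ft_force: [0.2, 0.3, 0.3]
opening: 0.02
grip_force: 0.0
```

{"method": "move_arm", "body": {"moves": [-0.268,-0.03,-0.005,0.0375,-0.27,-0.014,-0.005,0.0375,-0.27,0.002,-0.005,0.0375,-0.269,0.018,-0.005,0.0375,-0.268,0.034,-0.005,0.0375,-0.265,0.049,-0.005,0.0375,-0.262,0.065,-0.005,0.0375,-0.258,0.08,-0.005,0.0375,-0.253,0.095,-0.005,0.0375,-0.247,0.11,-0.005,0.0375]}}

```text
t: 2.65
eef_pos: [612.4, -142.8, 229.4]
tcp_rot: [-3.141, -0.0, 1.569]
ft_force: [-0.4, 0.8, -0.2]
opening: 0.006
grip_force: 0.0
```

{"method": "move_arm", "body": {"moves": [0,0,0,0,0,0,0,0]}}

```text
t: 2.9
eef_pos: [611.6, -141.2, 229.2]
tcp_rot: [-3.141, -0.001, 1.571]
ft_force: [-0.8, 0.8, -0.4]
opening: 0.005
grip_force: 0.0
```

```bash
python3 - <<'E'
from h import *
c=cam('wrist');im=viewer.read_camera('wrist')[:,:,::-1]
cv2.imwrite('pics/w1.png',im);np.save('w1.npy',np.array(c,dtype=object),allow_pickle=True)
print(proj(c,[(612,-82,100)]))
cv2.imwrite('pics/w1b.png',cv2.resize(im,(800,600),interpolation=cv2.INTER_CUBIC))
E
```

```text
[[257.8081127  122.57942849]]
```

View pics/w1b.png

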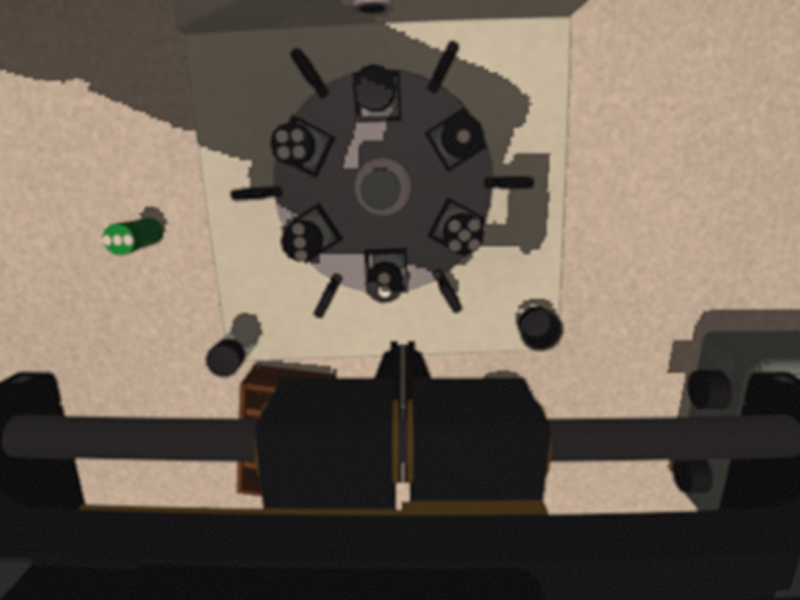

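Wrist view: the blank sits at the window (376,88). Clockwise after it come one dot (462,135), five (463,233), two? (385,283), three? (300,240) and four (293,143). I'll check the last two of these in a close crop, and fit the axis from the tabs.

```bash
python3 - <<'E'
from h import *
from scipy.optimize import least_squares
c=cam('wrist');im=cv2.imread('pics/w1.png')
cv2.imwrite('pics/w1c.png',cv2.resize(im[125:205,165:325],None,fx=5,fy=5,interpolation=cv2.INTER_CUBIC))
# tab tips outer/inner ends at top z=82 (mean mid ~88.5)
px=[(510,182),(448,293),(328,297),(256,193),(309,72),(445,66)]
P=np.array([back(c,(u*.64,v*.64),82)[:2] for u,v in px])
f=lambda p:(np.c_[p[0]+p[3]*np.cos(p[2]-np.arange(6)*np.pi/3),p[1]+p[3]*np.sin(p[2]-np.arange(6)*np.pi/3)]-P).ravel()
r=least_squares(f,[612,-82,0.05,88]);print(r.x,np.degrees(r.x[2]),np.abs(r.fun).max());print(P)
print(back(c,(381*.64,186*.64),100))
for q in [(376,88),(293,143),(300,240),(385,283),(463,233),(462,135)]: print(back(c,(q[0]*.64,q[1]*.64),108))
E
```

```text
[ 5.98981574e+02 -8.01809477e+01  4.15420092e-02  8.27540412e+01] 2.380181799855998 0.5572372711185665
[[ 681.29860058  -76.30447155]
 [ 643.10664842 -150.62506623]
 [ 560.88991833 -153.5694954 ]
 [ 516.54825703  -83.40581921]
 [ 554.34702566  -10.28806136]
 [ 637.6989957    -6.89277246]]
[598.71432477 -78.37217038 100.        ]
[596.67795663 -23.45302242 108.        ]
[548.0306339  -53.37349251 108.        ]
[ 549.25450608 -110.24135549  108.        ]
[ 600.97882645 -137.2339166   108.        ]
[ 648.61251507 -105.87096408  108.        ]
[646.18014152 -48.91151519 108.        ]
```

View pics/w1c.png

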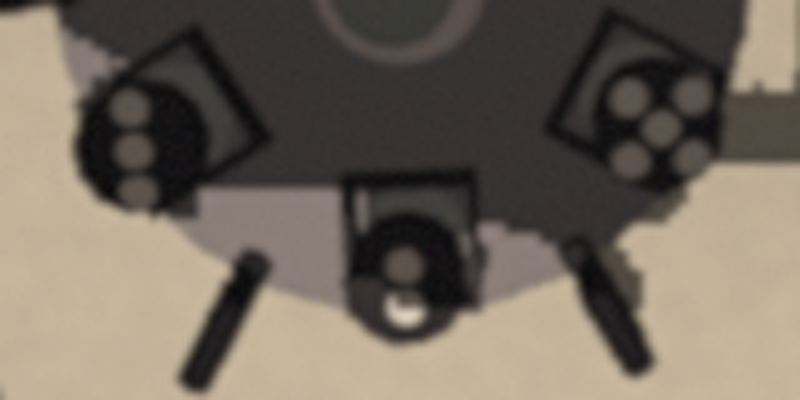

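The crop confirms it: three dots in a row at lower left (world about (549,-110)), which is 120° anticlockwise from the window; the lower middle one has two. I'll push the +x-side tab 120° clockwise in one slow sweep, fingers on its anticlockwise side.

```bash
python3 - <<'E'
from h import *
A=np.array([599,-79.5])
pt=lambda f,z:(A[0]+90*np.cos(np.radians(f)),A[1]+90*np.sin(np.radians(f)),z,f+90)
s=(611.6,-141.2,229.2,90);e=pt(18,200)
plan([tuple(np.array(s)+(np.array(e)-np.array(s))*i/4) for i in range(5)])
print();plan([pt(18,66),pt(13,66)])
print(monitor.state()['joints'])
E
```

```text
0.149, 0.122, 0.049, -0.050
0.139, 0.133, 0.049, -0.050
0.128, 0.143, 0.049, -0.050
0.117, 0.153, 0.049, -0.050

-0.052, -0.002, -0.000, 0.056
[-3.31631697e-01  4.81295012e-01  1.53357696e+00  2.34934232e-04
  1.12743518e+00 -3.32599449e-01]
```

{"method": "move_arm", "body": {"moves": [0.149,0.122,0.049,-0.05,0.139,0.133,0.049,-0.05,0.128,0.143,0.049,-0.05,0.117,0.153,0.049,-0.05,0,0,0,0]}}

```text
t: 3.58
eef_pos: [684.9, -49.7, 199.6]
tcp_rot: [-3.141, -0.001, 1.888]
ft_force: [-0.5, -0.3, 0.6]
opening: 0.004
grip_force: 0.0
```

{"method": "move_arm", "body": {"moves": [0,0,0.1,0,0,0,0.1,0,0,0,0.1,0,0,0,0.1,0,0,0,0.1,0,0,0,0,0]}}

```text
t: 4.32
eef_pos: [684.4, -52.2, 123.7]
tcp_rot: [-3.14, -0.001, 1.885]
ft_force: [0.1, 0.3, 0.1]
opening: 0.005
grip_force: 0.0
```

```bash
python3 - <<'E'
from h import *
a=viewer.read_camera('wrist')[:,:,::-1];b=viewer.read_camera('side')[:,:,::-1]
b=cv2.resize(b[110:270,190:403],(512,384),interpolation=cv2.INTER_CUBIC)
cv2.imwrite('pics/m2.png',cv2.resize(np.hstack([a,b]),(800,300)))
E
```

```text
(no output)
```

View pics/m2.png

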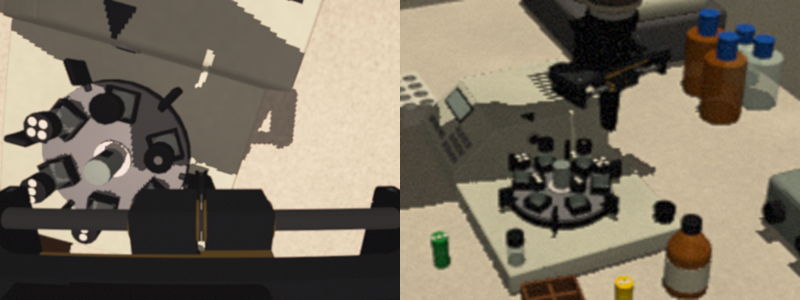

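The wrist half shows the shut fingertips at (200,175), outside the one-dot vial (158,155), with the column top at about (98,168). The side half shows everything upright. Quick check of the axis from this second view.

```bash
python3 - <<'E'
from h import *
c=cam('wrist');k=1.28
print(back(c,(98*k,169*k),100),back(c,(158*k,157*k),108),proj(c,[(599,-79.5,100),(684.4,-52.2,123.7)])/k)
E
```

```text
[598.75210268 -77.47563048 100.        ] [646.55037987 -47.65892935 108.        ] [[ 97.83188733 171.14826887]
 [200.25161355 182.9094926 ]]
```

{"method": "move_arm", "body": {"moves": [0,0,0.1,0,0,0,0.1,0,0,0,0.1,0,0,0,0.085,0,0,0,0,0]}}

```text
t: 5.05
eef_pos: [684.5, -52.1, 66.0]
tcp_rot: [-3.14, -0.001, 1.885]
ft_force: [0.2, 0.7, 0.1]
opening: 0.006
grip_force: 0.0
```

{"method": "move_arm", "body": {"moves": [-0.031,-0.001,0,0.033,-0.031,-0.001,0,0.033,-0.031,-0.001,0,0.033,-0.031,-0.001,0,0.033,-0.031,-0.001,0,0.033,-0.031,-0.001,0,0.033]}}

```text
t: 5.8
eef_pos: [689.7, -79.4, 68.0]
tcp_rot: [3.14, -0.0, 1.572]
ft_force: [0.9, 1.9, -0.9]
opening: 0.006
grip_force: 1.2
```

{"method": "move_arm", "body": {"moves": [-0.0314,-0.0008,0,0.0333,-0.0314,-0.0008,0,0.0333,-0.0314,-0.0008,0,0.0333,-0.0314,-0.0008,0,0.0333,-0.0314,-0.0008,0,0.0333,-0.0314,-0.0008,0,0.0333,-0.0314,-0.0008,0,0.0333,-0.0314,-0.0008,0,0.0333,-0.0314,-0.0008,0,0.0333,-0.0314,-0.0008,0,0.0333]}}

```text
t: 7.05
eef_pos: [677.5, -124.9, 68.0]
tcp_rot: [3.141, -0.0, 1.049]
ft_force: [0.3, -0.3, -0.1]
opening: 0.002
grip_force: 0.0
```

```bash
python3 - <<'E'
from h import *
s=monitor.state();p=s['eef_pos'];print(p,s['joints'],s['ft_force'])
d=p[:2]-np.array([599,-79]);print(np.hypot(*d),np.degrees(np.arctan2(d[1],d[0])),np.degrees(s['tcp_rot'][2]))
E
```

```text
[ 677.54970459 -124.86803567   68.04958437] [-2.78090238e-01  7.34645913e-01  1.51711781e+00  1.42101564e-04
  8.88899236e-01  2.43527164e-01] [ 0.28018855 -0.34595518 -0.11901767]
90.96116087381847 -30.2822131501483 60.108404078410054
```

The first step has clicked on (no force, tab ahead). Continuing through the second step.

{"method": "move_arm", "body": {"moves": [-0.0314,-0.0008,0,0.0333,-0.0314,-0.0008,0,0.0333,-0.0314,-0.0008,0,0.0333,-0.0314,-0.0008,0,0.0333,-0.0314,-0.0008,0,0.0333,-0.0314,-0.0008,0,0.0333,-0.0314,-0.0008,0,0.0333,-0.0314,-0.0008,0,0.0333,-0.0314,-0.0008,0,0.0333,-0.0314,-0.0008,0,0.0333]}}

```text
t: 8.3
eef_pos: [645.3, -158.0, 68.2]
tcp_rot: [3.14, -0.002, 0.526]
ft_force: [2.9, 0.1, -0.9]
opening: 0.004
grip_force: 1.3
```

{"method": "move_arm", "body": {"moves": [-0.0314,-0.0008,0,0.0333,-0.0314,-0.0008,0,0.0333,-0.0314,-0.0008,0,0.0333,-0.0314,-0.0008,0,0.0333,-0.0314,-0.0008,0,0.0333,-0.0314,-0.0008,0,0.0333,-0.0314,-0.0008,0,0.0333,-0.0314,-0.0008,0,0.0333,-0.0314,-0.0008,0,0.0333]}}

```text
t: 9.43
eef_pos: [604.5, -170.1, 68.0]
tcp_rot: [3.141, -0.001, 0.055]
ft_force: [-0.3, -0.1, -0.3]
opening: 0.0
grip_force: 0.0
```

```bash
python3 - <<'E'
from h import *
s=monitor.state();p=s['eef_pos'];print(p,s['ft_force'])
d=p[:2]-np.array([599,-79]);print(np.hypot(*d),np.degrees(np.arctan2(d[1],d[0])),np.degrees(s['tcp_rot'][2]))
E
```

```text
[ 604.47228657 -170.08427692   68.03861349] [-0.3375106  -0.13625427 -0.32288823]
91.24851462891502 -86.56183802942533 3.159339022782671
```

{"method": "move_arm", "body": {"moves": [0.02,0,0,0,0.01,0,-0.05,0,0,0,-0.2,0,0,0,-0.25,0,0,0,-0.25,0,0,0,-0.25,0,-0.15,-0.2,0,0,-0.15,-0.2,0,0,-0.15,-0.2,0,0,0,0,0,0]}}

```text
t: 10.68
eef_pos: [535.5, -82.2, 218.6]
tcp_rot: [3.141, -0.001, 0.06]
ft_force: [-0.3, -0.1, 0.1]
opening: 0.006
grip_force: 0.0
```

```bash
python3 - <<'E'
from h import *
a=viewer.read_camera('wrist')[:,:,::-1];b=viewer.read_camera('side')[:,:,::-1]
b=cv2.resize(b[110:270,190:403],(512,384),interpolation=cv2.INTER_CUBIC)
cv2.imwrite('pics/m3.png',cv2.resize(np.hstack([a,b]),(800,300),interpolation=cv2.INTER_AREA))
E
```

```text
(no output)
```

View pics/m3.png

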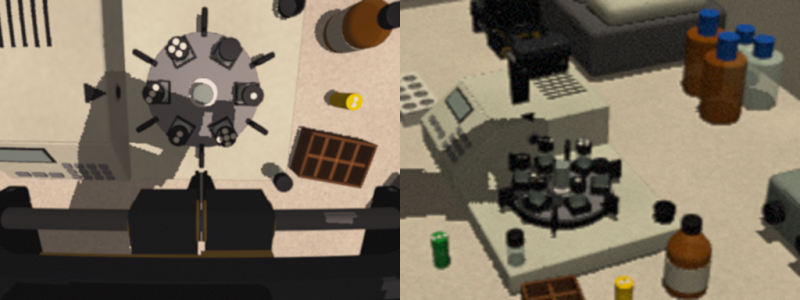

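The wrist half shows the three-dot vial at the window slot (155,93). Clockwise from it come four dots (178,47) and the plain blank (228,48). All vials stand upright, the carousel is settled and the hand is clear.

```bash
python3 -c "
from cell import order
print(order.job_done())"
```

```text
the job is handed in; nothing more can be done
None
```

The carousel was stepped two slots clockwise, so the three-dot standard now stands clicked in at the light window; the hand is clear and the job is handed in (the hand-in gave no verdict).

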